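Gather the rinsed stir bars in the tray's drain corner

TASK

Turn the knob of the height gauge until its pointer is level with the mark needle. Then take the grey drain tray by its upright tab and, keeping the opposite corner standing on the bench where it is, raise the tab until the middle of it is level with the pointer, so that all four stir bars slide into that low corner inside the tray. Finish while holding the tray tilted like this, with the bars at rest, and leave everything else alone.

Things in the scene. Friction and masses are not known exactly. Their poses are not given: they have to be found in the camera images.
- tray: Grey plastic drain tray, loose, 0.25 to 0.5 kg: square open box 160 x 160 mm, 40 high, walls and floor 5. Origin: centre of underside. Its x axis runs along the DIAGONAL: -x to the corner with the upright tab (113 mm), facing roughly the robot; +x to the far, drain corner (113 mm). y across, z up. Starts level on the bench. Tilt it on an arc about the drain foot, tool leaning along.
- tray_tab (a point): Grip point: middle of the upright tab, 20 mm outside the tab corner (tray x = -133 mm), 55 mm above the underside, 15 above the rim. The tab is a plate 10 mm thick along tray y (pinch across y, from above), 42 long along tray x, from 20 to 75 mm above the underside. Axes as the tray; moves with it.
- drain_foot (a point): Outer bottom point of the tray's drain corner, x = +113 mm in the tray's frame, on the bench: the point on which the tray tilts. Same axes as the tray.
- drain_corner (a point): Inside drain corner of the tray, on the inner floor (x = +106 mm, z = +5 mm in the tray's frame): where the bars have to gather. Same axes as the tray.
- gauge_knob_grip (a point): Grip point of the gauge's black bar knob, on its upright axis, 67 mm above the bench. Grip bar 42 mm long along this point's x, 14 wide along y (pinch across y, from above), 44 to 74 mm above the bench; the point turns with the knob. The axis is 120 mm from the two upright rods, on the robot's side of them. Gear box below: 30 mm high.
- gauge_knob (a joint): Turn of the gauge knob, rad, 0 to 4.0, growing clockwise seen from above. 1 rad clockwise raises the pointer by 25 mm (geared, no backlash). It stays where it is left; turning takes about 0.06 N m. It starts between 0 and 0.6.
- pointer_tip (a point): Tip of the gauge's pointer: a white tapering needle, level, on a small aluminium block that slides up and down the one rod of the gauge (the rod on the gauge's -y side), driven by the knob. Starts lower than the mark; its block also has a short steel peg facing away from the robot. 85 mm above the bench at knob 0. z up.
- mark_tip (a point): Tip of the mark: the same needle on a block clamped to the gauge's other rod (+y side), facing the pointer, tips 4 mm apart when level. Fixed in a run, 130 to 165 mm above the bench. z up. The gauge (steel base 210 x 110 mm, rods and top bar up to 222 mm) is fixed to the bench.
- bar1: White PTFE-coated stir bar, loose in the tray: a slippery rod with round ends, 25 mm long along its x axis, 10 mm thick, 10 g. Origin: its centre.
- bar2: White PTFE-coated stir bar, loose in the tray: a slippery rod with round ends, 25 mm long along its x axis, 10 mm thick, 10 g. Origin: its centre.
- bar3: White PTFE-coated stir bar, loose in the tray: a slippery rod with round ends, 25 mm long along its x axis, 10 mm thick, 10 g. Origin: its centre.
- bar4: White PTFE-coated stir bar, loose in the tray: a slippery rod with round ends, 25 mm long along its x axis, 10 mm thick, 10 g. Origin: its centre.
- beaker: Bystander: small glass beaker, 68 mm wide, 85 mm high, loose. Origin: centre of its underside.
- wash_bottle: Bystander: white wash bottle, 64 mm wide, 160 mm high, loose. Origin: centre of its underside.
- mortar: Bystander: white ceramic mortar bowl, 100 mm wide, 50 mm high, loose. Origin: centre of its underside.

How it is judged:
On the way:
1. the gauge's pointer is level with the mark while the tray still stands level on the bench (z of pointer_tip in the frame of mark_tip between -0.005 and 0.005 m and angle between tray's own z axis and vertical below 0.06 rad and velocity of joint gauge_knob between -0.05 and 0.05 rad/s), for 0.3 s.
At the end, for the whole second after the job is handed in: Pointer within 5 mm of the mark height; fingers hold the tray (over 2 N), tab within 14 mm of pointer height, drain corner under 12 mm high and within 50 mm of its start; 4 bars inside, within 75 mm of the drain corner; all at rest; bystanders not leaned on, within 30 mm of their start (z of pointer_tip in the frame of mark_tip between -0.005 and 0.005 m and z of tray_tab in the frame of pointer_tip between -0.014 and 0.014 m and height (world z) of drain_foot below 0.012 m and distance of drain_foot from where it was at the start of the episode below 0.05 m and angle between tray's own z axis and vertical above 0.22 rad and contact force between the fingers and tray above 2 N and linear speed of each of tray, bar1, bar2, bar3, bar4 below 0.02 m/s and distance between each of bar1, bar2, bar3, bar4 and drain_corner below 0.075 m and x of each of bar1, bar2, bar3, bar4 in the frame of drain_corner below 0 m and contact force between tray and beaker below 0.3 N and contact force between tray and wash_bottle below 0.3 N and contact force between tray and mortar below 0.3 N and distance of each of beaker, wash_bottle, mortar from where it was at the start of the episode below 0.03 m); the arm keeps its last pose, push and grip.
It fails at once if a stir bar falls out of the tray (distance between any of bar1, bar2, bar3, bar4 and tray above 0.15 m).
It fails at once if a bystander is disturbed (distance of any of beaker, wash_bottle, mortar from where it was at the start of the episode above 0.03 m).
It also fails if it takes over 72 s, if anything falls off the work surface, if the arm or the gripper's body presses on something with over 40 N, if the wrist force passes 120 N, or if a joint passes its speed limit or range.

ROBOT

A 6-joint arm with a two-finger parallel gripper is mounted at the origin on the work surface. World frame = base frame: x ahead of the robot, y to its left, z up, the work surface at z = 0. Lengths are in m, angles in rad, forces in N, time in s.
With the tool pointing down it reaches from about 0.375 to 0.9 m from the base axis. Payload 3.1 kg.
Tool frame: the origin (TCP) lies on the front face of the gripper's body, between the roots of the fingers; the fingertips stand 70 mm ahead of it and the grasp point (between the pads) lies 51 mm ahead of it; y points along the fingers, x is the direction in which the jaws open and shut, and the axes are right-handed (so a half turn about y gives the same grasp; the last joint's range is limited). The gripper opens to 87 mm and grips with 3 to 60 N. Pads are 19 mm wide; open, the fingers measure 117 mm over their backs; the gripper's body (75 mm by 190 mm) begins 51 mm behind the grasp point.
Start: joints at [1.038, 0.527, 1.433, -0, 1.181, -0.178], TCP at [0.216, 0.586, 0.292] pointing down, gripper open.
Joint ranges: [-3.08, 3.08], [-0.75, 2.2], [0.22, 2.44], [-1.43, 4.57], [0, 2.65], [-2.85, 2.85]. Speed limits (rad/s): [2.79, 2.79, 3.14, 3.14, 3.14, 3.14].

INTERFACE

Orientations are given as a unit quaternion [x, y, z, w].
In Python, from bench import manip gives the robot as it stands.
- The arm moves only by the shell command python3 -m crank 'ROWS'. ROWS is JSON, a list of rows, each a list of 7 numbers: the shift along the tool's x, y, z in cm, then the turn, a rotation vector about the tool's x, y, z in rad, then the closure, from 0 (fully open) to 1 (shut). A call has 1 to 5 rows; each row is the pose to reach, as a shift and turn from the pose measured when the call began, along the tool's axes at that moment; what a row does not reach only later rows make up. A row lasts 1/10 s, in which the tool goes at most 50 mm and 8.59 degrees, less where a joint would pass 70% of its speed; a pose out of reach is approached as far as the arm can. A call with a gripper value outside its range is refused whole. The fingers move at their own pace and stop on an object; the grip force is fixed at half the most. Time passes only in rows, so rows that repeat a pose let the fingers close. It gives the time, the measured TCP pose, the force and the opening at its end, in the units of the state.
- manip.get_obs(): the state, without advancing time (a new reading comes with each control period).
- manip.get_image(name): name is "scene" or "top" or "wrist"; returns a dict with "color" (420x560x3 uint8, blue, green, red), "depth" (420x560 float32, m along the optical axis (not along the pixel's ray), 0 where there is no reading), "fx", "fy", "cx", "cy" (pixels), "dist" ([k1, k2, p1, p2, k3] as OpenCV has them; the pictures are not rectified), "R" (3x3) and "t" (3): a world point X has camera coordinates R X + t. Camera axes: x right, y down, z forward; pixel columns grow to the right and rows downward; lengths in m; the calibration is good to about 2 mm. A picture is of the moment at which its call begins.
- manip.close_job(): hands the job in, once; it reports no verdict.
The state is a dict: "time_s": time; "joint_positions": joint angles; "dq": joint speeds; "joint_torque": joint torques, N m; "ee_pos": TCP position; "tool_rot": TCP orientation; "wrist_force": force on the tool from outside, world axes, zero at the start; "wrist_torque": the same for the moment, N m; "grip_width": opening from 0.0 (shut) to 1.0 (fully open).
Only numpy, scipy, OpenCV 4.12 (cv2) and the standard library are available. Lean on these libraries where they do the work, as an engineer would, in place of code of your own. Each camera call takes 0.05 s, during which the arm holds its last target. There are 200 camera calls.

## Working session

There is one attempt and no reset: what is moved stays moved. The work goes in short steps, Python scripts to look and compute and a shell command to move; the robot and the scene stay as the last step left them, time stands still between calls to the robot, and variables do not carry over. Pictures are saved under pics/ and viewed, about 8 in all and at most 12, crops included, and the job is handed in when it is done.

```bash
ls; mkdir -p pics; python3 - <<'E'
from bench import manip
import cv2,numpy as np,pickle
print(manip.get_obs())
for n in ("scene","top"):
    im=manip.get_image(n); pickle.dump(im,open(f"{n}.pkl","wb"))
    cv2.imwrite(f"pics/{n}0.png",im["color"])
    R,t=im["R"],im["t"]; print(n,im["fx"],im["cx"],im["dist"],-R.T@t,R[2])
E
```

```text
pics
{'time_s': 0.0, 'joint_positions': array([ 1.03850734e+00,  5.28482511e-01,  1.43391611e+00, -8.24035350e-06,
        1.18141161e+00, -1.78501036e-01]), 'dq': array([-3.34326293e-04,  1.17522208e-03,  3.17345104e-04,  6.79630907e-05,
        1.37469232e-03,  7.37163800e-04]), 'joint_torque': array([-3.42121184e-04, -4.40042710e+01, -1.76586270e+01,  6.32057455e-02,
        5.82701562e-02, -1.84221763e-04]), 'ee_pos': array([0.21620131, 0.58578024, 0.29125705]), 'tool_rot': array([ 0.58051224,  0.4035002 , -0.40492327, -0.57985366]), 'wrist_force': array([-0.17875715, -0.23659262,  0.17545909]), 'wrist_torque': array([0.02802904, 0.03947437, 0.01365275]), 'grip_width': 1.003869433813227}
scene 410.0575937182399 280.1211045374842 [-0.04961905  0.          0.          0.          0.        ] [ 0.82063369 -0.4453284   0.96959616] [-0.23531591  0.44394103 -0.86460557]
top 442.1396518203886 278.0201821837429 [-0.01272529  0.          0.          0.          0.        ] [ 0.4566808  -0.01681264  1.1837083 ] [ 0.11635509  0.01277773 -0.99312548]
```

View pics/scene0.png

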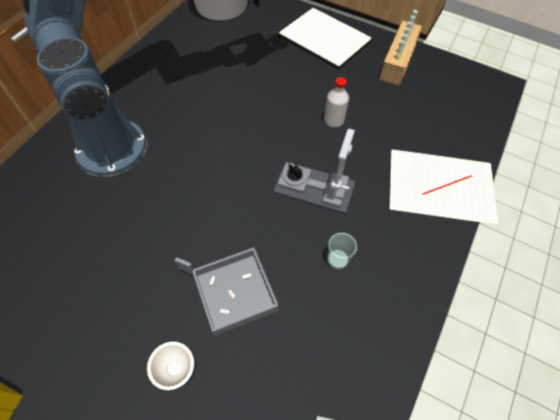

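View pics/top0.png

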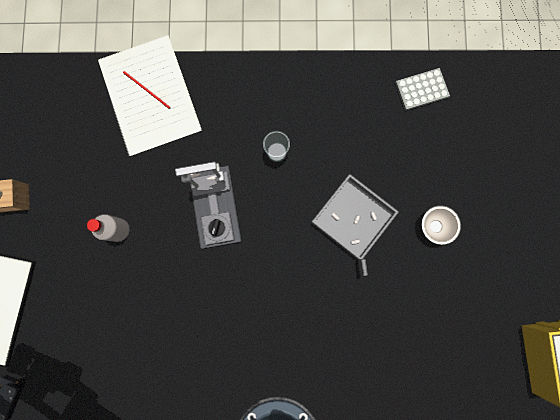

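The top view shows the gauge knob near (216,228), the tray with its tab at (363,267) and drain corner at (350,177), and the beaker, bottle and mortar standing clear. The scene view shows the same layout. I'll take close crops and get positions.

```bash
cat > h.py <<'E'
import cv2,numpy as np,pickle
from scipy.spatial.transform import Rotation as Ro
def ray(im,uv):
    K=np.array([[im["fx"],0,im["cx"]],[0,im["fy"],im["cy"]],[0,0,1.]])
    p=cv2.undistortPoints(np.array(uv,float).reshape(-1,1,2),K,np.array(im["dist"],float))[:,0]
    R,t=np.array(im["R"]),np.array(im["t"]).ravel()
    return -R.T@t, np.c_[p,np.ones(len(p))]@R
def plane(im,uv,z):
    o,d=ray(im,uv); return o+d*((z-o[2])/d[:,2])[:,None]
def cloud(im,box):
    u0,v0,u1,v1=box; v,u=np.mgrid[v0:v1,u0:u1]; o,d=ray(im,np.c_[u.ravel(),v.ravel()])
    return (o+d*im["depth"][v0:v1,u0:u1].ravel()[:,None])
def two(imA,a,imB,b):
    oa,da=ray(imA,[a]);ob,db=ray(imB,[b]);da,db=da[0],db[0]
    s=np.linalg.lstsq(np.c_[da,-db],ob-oa,rcond=None)[0]
    A,B=oa+da*s[0],ob+db*s[1]; return (A+B)/2,np.linalg.norm(A-B)
def toolstep(obs,pos,rot):  # shift cm and rotvec in the tool frame
    R=Ro.from_quat(obs["tool_rot"]); return R.inv().apply(pos-obs["ee_pos"])*100,(R.inv()*rot).as_rotvec()
E
python3 - <<'E'
from h import *
T=pickle.load(open("top.pkl","rb"));S=pickle.load(open("scene.pkl","rb"))
def crop(im,b,w=390,h=290): return cv2.resize(im["color"][b[1]:b[3],b[0]:b[2]],(w,h),interpolation=cv2.INTER_CUBIC)
m=np.vstack([np.hstack([crop(T,(170,155,250,255)),crop(T,(300,170,410,280))]),np.hstack([crop(S,(270,120,370,220)),crop(S,(165,240,285,340))])])
cv2.imwrite("pics/m.png",m)
print(plane(T,[(350,177),(397,211),(312,221)],.04).round(3),plane(T,[(360,259)],.04).round(3))
c=cloud(T,(355,255,372,280)); c=c[(c[:,2]>.05)&(c[:,2]<.1)]; print("tab",len(c),c.mean(0).round(3),np.ptp(c,axis=0),np.linalg.svd(c[:,:2]-c[:,:2].mean(0))[2][0])
c=cloud(T,(198,210,236,248)); c=c[(c[:,2]>.055)&(c[:,2]<.1)]; print("knob",len(c),c.mean(0).round(3),np.ptp(c,axis=0),np.linalg.svd(c[:,:2]-c[:,:2].mean(0))[2][0])
E
```

```text
[[ 0.676 -0.191  0.04 ]
 [ 0.586 -0.311  0.04 ]
 [ 0.56  -0.09   0.04 ]] [[ 0.462 -0.212  0.04 ]]
tab 92 [ 0.442 -0.214  0.07 ] [0.03973224 0.01325541 0.02759158] [-0.99359984 -0.1129573 ]
knob 106 [0.543 0.156 0.071] [0.04088346 0.02041245 0.02140891] [-0.97070306  0.24028227]
```

View pics/m.png

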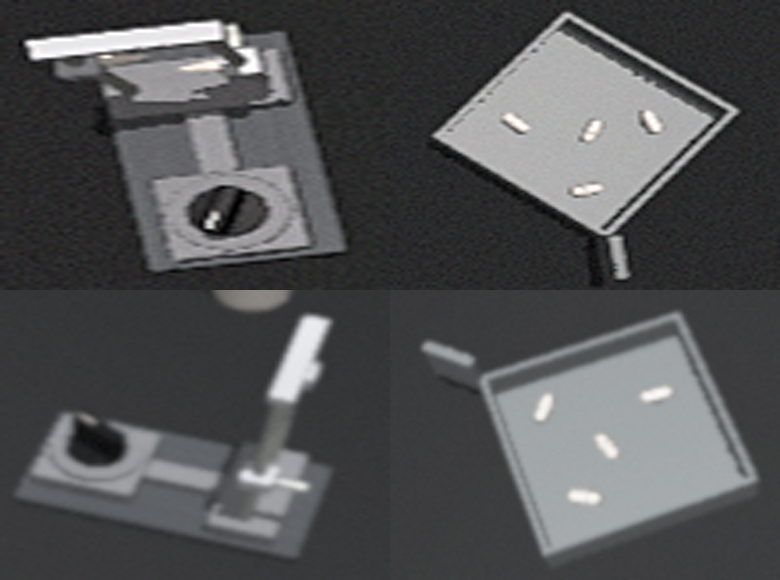

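The crops show the knob bar near (220,205) in the first panel, running from lower left to upper right. They also show the two needles at the rods, and the four bars on the tray floor. Next I'll move above the knob and look from close by.

```bash
python3 - <<'E'
from h import *
from bench import manip
o=manip.get_obs(); R=Ro.from_quat(o["tool_rot"]); print(R.as_matrix().round(3))
for yaw in np.radians([-30,-15,0,15,30]):
  # tool z down; tool x horizontally along the perpendicular of bar
  b=np.array([np.cos(yaw),np.sin(yaw),0]); z=np.array([0,0,-1.]); x=np.cross(b,z)
  for s in (1,-1):
    M=Ro.from_matrix(np.c_[s*x,s*b,z]); print(np.degrees(yaw),s,*[a.round(3) for a in toolstep(o,np.array([.50,.156,.26]),M)])
E
```

```text
[[ 0.346 -0.001 -0.938]
 [ 0.938 -0.002  0.346]
 [-0.002 -1.     0.   ]]
-29.999999999999996 1 [-30.485   3.184 -41.511] [-1.567  0.135  0.132]
-29.999999999999996 -1 [-30.485   3.184 -41.511] [-0.184 -2.134 -2.133]
-14.999999999999998 1 [-30.485   3.184 -41.511] [-1.57  -0.071 -0.074]
-14.999999999999998 -1 [-30.485   3.184 -41.511] [-0.098  2.174  2.173]
0.0 1 [-30.485   3.184 -41.511] [-1.554 -0.276 -0.279]
0.0 -1 [-30.485   3.184 -41.511] [-0.361  2.029  2.027]
14.999999999999998 1 [-30.485   3.184 -41.511] [-1.517 -0.481 -0.484]
14.999999999999998 -1 [-30.485   3.184 -41.511] [-0.592  1.87   1.868]
29.999999999999996 1 [-30.485   3.184 -41.511] [-1.461 -0.684 -0.686]
29.999999999999996 -1 [-30.485   3.184 -41.511] [-0.795  1.7    1.697]
```

```bash
python3 -m crank '[[-29,0,-45.5,0,0,0,0],[-29,3,-45.5,0,0,0,0],[-29,3,-45.5,0,0,0,0],[-29,3,-45.5,0,0,0,0],[-29,3,-45.5,0,0,0,0]]'
```

```text
time_s: 0.6
ee_pos: [0.3679, 0.3857, 0.2794]
tool_rot: [0.58, 0.404, -0.405, -0.58]
wrist_force: [0.6, 0.6, 0.2]
grip_width: 1.002
```

```bash
python3 -m crank '[[-15.5,2.5,-24.4,0,0,0,0],[-15.5,2.5,-24.4,0,0,0,0],[-15.5,2.5,-24.4,0,0,0,0],[-15.5,2.5,-24.4,0,0,0,0],[-15.5,2.5,-24.4,0,0,0,0]]'
python3 -m crank '[[-4,0,-5,0,0,0,0],[-4,0,-5,0,0,0,0],[-4,0,-5,0,0,0,0]]'
python3 - <<'E'
from h import *
from bench import manip
im=manip.get_image("wrist"); pickle.dump(im,open("w1.pkl","wb")); cv2.imwrite("pics/w1.png",im["color"])
o=manip.get_obs(); print(o["ee_pos"],Ro.from_quat(o["tool_rot"]).as_matrix().round(3)); R=im["R"];print(-R.T@im["t"],R,im["fx"])
E
```

```text
time_s: 1.1
ee_pos: [0.5187, 0.1872, 0.2578]
tool_rot: [0.58, 0.403, -0.405, -0.58]
wrist_force: [0.9, 0.7, 0.1]
grip_width: 1.001
time_s: 1.4
ee_pos: [0.5529, 0.1302, 0.2574]
tool_rot: [0.581, 0.402, -0.404, -0.581]
wrist_force: [-0.3, 0.0, 0.5]
grip_width: 1.001
[0.55146588 0.13187814 0.25738792] [[ 0.348 -0.004 -0.937]
 [ 0.937 -0.001  0.348]
 [-0.002 -1.     0.003]]
[0.48701726 0.15374962 0.35152537] [[ 0.34990735  0.93678178 -0.00217763]
 [ 0.90532313 -0.33755769  0.25776896]
 [ 0.24073819 -0.09216672 -0.96620413]] 338.67993289399465
```

View pics/w1.png

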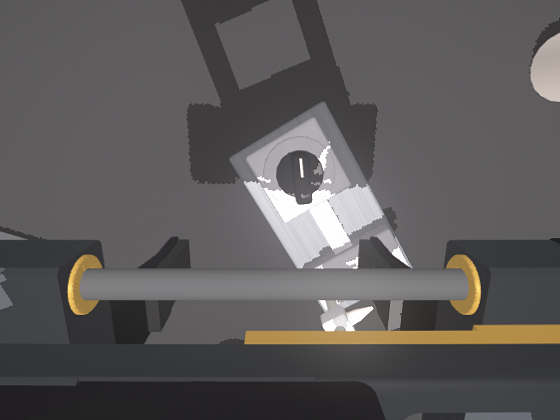

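The wrist view shows the knob bar from about (299,152) to (305,197), with a white line on its top. The needles are seen at the bottom, near (340,318). I'll work out the knob axis, yaw and needle heights from depth.

```bash
python3 - <<'E'
from h import *
from bench import manip
im=pickle.load(open("w1.pkl","rb")); g=cv2.cvtColor(im["color"],cv2.COLOR_BGR2GRAY)
c=cloud(im,(270,140,335,210)); k=(c[:,2]>.068)&(c[:,2]<.08); c=c[k]
print("knob top",len(c),c.mean(0).round(4),np.median(c[:,2])); (cx,sz,a)=cv2.minAreaRect(c[:,:2].astype(np.float32)*1000); print(cx,sz,a)
v=np.linalg.svd(c[:,:2]-c[:,:2].mean(0))[2][0]; print("yaw",np.degrees(np.arctan2(v[1],v[0])))
p=plane(im,[(300,158),(302,178)],.074); print(p.round(4)); d=p[0]-p[1]; print("line yaw",np.degrees(np.arctan2(d[1],d[0])))
for n in ("scene","top"):
  S=pickle.load(open(n+".pkl","rb"))
  b=(325,170,365,210) if n=="scene" else (180,160,235,195)
  c=cloud(S,b); sel=(c[:,2]>.07)&(c[:,2]<.19); v=S["color"][b[1]:b[3],b[0]:b[2]].min(2).ravel()
  uu=np.mgrid[b[1]:b[3],b[0]:b[2]].reshape(2,-1).T
  i=sel&(v>170); print(n); print(np.c_[uu[i][:,::-1],c[i].round(3),v[i]][:45].tolist())
E
```

```text
knob top 826 [0.5425 0.157  0.075 ] 0.07513404034210983
(543.3915405273438, 157.03807067871094) (14.062906265258789, 41.63969421386719) 75.81275177001953
yaw -14.131646947050138
[[0.5258 0.1616 0.074 ]
 [0.542  0.1576 0.074 ]]
line yaw 166.36847300645616
scene
[[340.0, 180.0, 0.673, 0.157, 0.103, 172.0], [339.0, 181.0, 0.672, 0.152, 0.105, 195.0], [340.0, 181.0, 0.674, 0.155, 0.103, 202.0], [341.0, 181.0, 0.677, 0.155, 0.105, 185.0], [332.0, 182.0, 0.659, 0.139, 0.107, 176.0], [333.0, 182.0, 0.66, 0.141, 0.105, 194.0], [338.0, 182.0, 0.673, 0.143, 0.112, 179.0], [339.0, 182.0, 0.673, 0.15, 0.104, 213.0], [340.0, 182.0, 0.676, 0.15, 0.105, 214.0], [341.0, 182.0, 0.678, 0.151, 0.106, 189.0], [332.0, 183.0, 0.659, 0.138, 0.104, 207.0], [333.0, 183.0, 0.662, 0.138, 0.106, 221.0], [334.0, 183.0, 0.664, 0.141, 0.103, 201.0], [338.0, 183.0, 0.674, 0.142, 0.11, 198.0], [339.0, 183.0, 0.675, 0.148, 0.103, 219.0], [340.0, 183.0, 0.677, 0.15, 0.101, 206.0], [341.0, 183.0, 0.68, 0.149, 0.106, 178.0], [332.0, 184.0, 0.661, 0.134, 0.106, 211.0], [333.0, 184.0, 0.663, 0.136, 0.105, 223.0], [334.0, 
[... 2390 characters left out ...]
 [212.0, 176.0, 0.668, 0.162, 0.099, 222.0], [213.0, 176.0, 0.668, 0.16, 0.099, 232.0], [214.0, 176.0, 0.668, 0.157, 0.101, 228.0], [215.0, 176.0, 0.667, 0.154, 0.105, 227.0], [216.0, 176.0, 0.667, 0.151, 0.105, 195.0], [221.0, 176.0, 0.667, 0.139, 0.105, 241.0], [222.0, 176.0, 0.667, 0.136, 0.104, 239.0], [210.0, 177.0, 0.666, 0.168, 0.096, 233.0], [211.0, 177.0, 0.665, 0.164, 0.1, 240.0], [212.0, 177.0, 0.666, 0.162, 0.097, 242.0], [213.0, 177.0, 0.665, 0.16, 0.098, 246.0], [214.0, 177.0, 0.666, 0.157, 0.098, 234.0], [220.0, 177.0, 0.664, 0.141, 0.105, 211.0], [221.0, 177.0, 0.664, 0.139, 0.106, 255.0], [222.0, 177.0, 0.664, 0.136, 0.104, 239.0], [207.0, 178.0, 0.663, 0.175, 0.097, 226.0]]
```

```bash
python3 -m crank '[[2.05,0,1.7,0,-0.11,0,0],[2.05,4,1.7,0,-0.11,0,0],[2.05,8,1.7,0,-0.11,0,0],[2.05,12,1.7,0,-0.11,0,0],[2.05,13.9,1.7,0,-0.11,0,0]]'
python3 -m crank '[[0,0.2,0,0,0,0,0],[0,0.2,0,0,0,0,0]]'
python3 -c "
from h import *
from bench import manip
o=manip.get_obs(); M=Ro.from_quat(o['tool_rot']).as_matrix();print(o['ee_pos'],M.round(3),np.degrees(np.arctan2(M[1,2],M[0,2])),o['joint_positions'],o['wrist_force'])"
```

```text
time_s: 1.95
ee_pos: [0.5384, 0.1591, 0.1155]
tool_rot: [-0.555, -0.433, 0.439, 0.559]
wrist_force: [-0.5, -0.9, -0.1]
grip_width: 0.998
time_s: 2.15
ee_pos: [0.5365, 0.1608, 0.1131]
tool_rot: [-0.554, -0.432, 0.44, 0.559]
wrist_force: [-0.7, 0.9, 0.1]
grip_width: 1.002
[0.53647069 0.16084762 0.11308631] [[ 0.238 -0.014 -0.971]
 [ 0.971 -0.001  0.238]
 [-0.004 -1.     0.013]] 166.21923412220474 [ 9.17531497e-02  7.09846887e-01  1.72129892e+00  1.10114713e-04
  7.24098562e-01 -1.23863476e+00] [-0.74458656  0.93417734  0.06716412]
```

```bash
python3 -m crank '[[-0.25,-0.4,-0.65,-0.013,0,0,0],[-0.25,-0.4,-0.65,-0.013,0,0,0],[-0.25,-0.4,-0.65,-0.013,0,0,0],[-0.25,-0.4,-0.65,-0.013,0,0,0]]'
python3 -c "
from h import *
from bench import manip
o=manip.get_obs(); M=Ro.from_quat(o['tool_rot']).as_matrix();print(o['ee_pos'],M.round(3),o['wrist_force'])"
```

```text
time_s: 2.55
ee_pos: [0.5426, 0.1568, 0.1179]
tool_rot: [0.558, 0.436, -0.437, -0.555]
wrist_force: [-0.3, 0.4, -0.9]
grip_width: 1.004
[0.54264169 0.15682969 0.11794888] [[ 0.238  0.001 -0.971]
 [ 0.971 -0.004  0.238]
 [-0.004 -1.    -0.002]] [-0.25525573  0.41091519 -0.86920779]
```

Well aligned, so I'll close on the knob.

```bash
python3 -m crank '[[0,0,0,0,0,0,1],[0,0,0,0,0,0,1],[0,0,0,0,0,0,1],[0,0,0,0,0,0,1],[0,0,0,0,0,0,1]]'
python3 -m crank '[[0,0,0,0,0,0,1],[0,0,0,0,0,0,1],[0,0,0,0,0,0,1]]'
```

```text
time_s: 3.05
ee_pos: [0.5426, 0.1568, 0.1178]
tool_rot: [0.558, 0.436, -0.437, -0.555]
wrist_force: [0.0, -0.2, -0.3]
grip_width: 0.631
time_s: 3.35
ee_pos: [0.5426, 0.1568, 0.1178]
tool_rot: [0.558, 0.436, -0.437, -0.555]
wrist_force: [-0.2, 0.5, 0.3]
grip_width: 0.357
```

```bash
python3 -m crank '[[0,0,0,0,0,0,1],[0,0,0,0,0,0,1],[0,0,0,0,0,0,1],[0,0,0,0,0,0,1]]'
python3 -m crank '[[0,0,0,0,0.14,0,1],[0,0,0,0,0.28,0,1],[0,0,0,0,0.42,0,1],[0,0,0,0,0.5,0,1],[0,0,0,0,0.5,0,1]]'
```

```text
time_s: 3.75
ee_pos: [0.543, 0.1584, 0.1178]
tool_rot: [0.558, 0.436, -0.436, -0.556]
wrist_force: [-0.2, 6.9, -0.4]
grip_width: 0.157
time_s: 4.25
ee_pos: [0.5431, 0.1588, 0.1178]
tool_rot: [0.648, 0.285, -0.284, -0.647]
wrist_force: [1.2, 1.0, -0.1]
grip_width: 0.157
```

```bash
python3 -m crank '[[0,0,0,0,0.14,0,1],[0,0,0,0,0.28,0,1],[0,0,0,0,0.42,0,1],[0,0,0,0,0.56,0,1],[0,0,0,0,0.7,0,1]]'
python3 -m crank '[[0,0,0,0,0.14,0,1],[0,0,0,0,0.28,0,1],[0,0,0,0,0.42,0,1],[0,0,0,0,0.56,0,1],[0,0,0,0,0.7,0,1]]'
python3 -m crank '[[0,0,0,0,0.1,0,1],[0,0,0,0,0.1,0,1],[0,0,0,0,0.1,0,1],[0,0,0,0,0.1,0,1]]'
python3 - <<'E'
from h import *
from bench import manip
o=manip.get_obs(); M=Ro.from_quat(o['tool_rot']).as_matrix();print(o['ee_pos'],166.2-np.degrees(np.arctan2(M[1,2],M[0,2])),o['wrist_force'],o['wrist_torque'],o['joint_positions'])
S=manip.get_image("scene");pickle.dump(S,open("s2.pkl","wb"));T=manip.get_image("top");pickle.dump(T,open("t2.pkl","wb"))
def crop(im,b,w=390,h=390): return cv2.resize(im["color"][b[1]:b[3],b[0]:b[2]],(w,h),interpolation=cv2.INTER_CUBIC)
cv2.imwrite("pics/n2.png",np.hstack([crop(S,(305,120,375,190+20-20)),crop(T,(175,150,245,220))]))
E
```

```text
time_s: 4.75
ee_pos: [0.5434, 0.159, 0.1178]
tool_rot: [0.706, 0.045, -0.043, -0.706]
wrist_force: [1.3, 1.9, -1.5]
grip_width: 0.16
time_s: 5.25
ee_pos: [0.5438, 0.1589, 0.1178]
tool_rot: [-0.677, 0.2, -0.203, 0.678]
wrist_force: [1.1, -1.1, -1.4]
grip_width: 0.161
time_s: 5.65
ee_pos: [0.5439, 0.1589, 0.1178]
tool_rot: [-0.667, 0.233, -0.236, 0.667]
wrist_force: [0.4, 0.7, -0.7]
grip_width: 0.157
[0.54388868 0.15889099 0.11779784] 114.96104022724518 [ 0.37184077  0.6543076  -0.65295264] [0.01697307 0.2332673  0.01308607] [ 8.73818070e-02  7.03858969e-01  1.71303840e+00 -1.16165329e-03
  7.20821166e-01  7.64764342e-01]
```

View pics/n2.png

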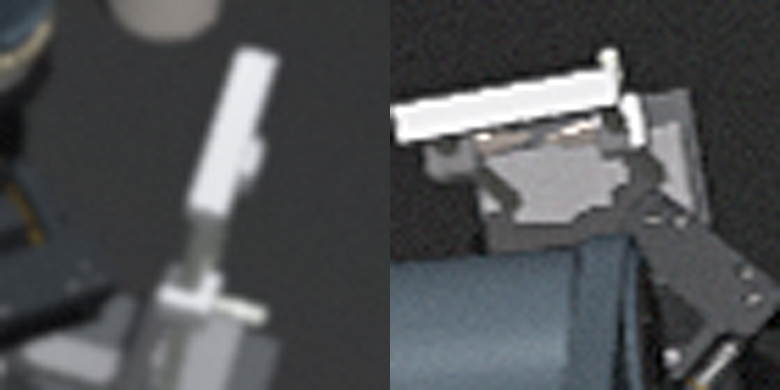

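The top crop shows the mark needle near (495,137) and the pointer near (578,130), both just below the top bar. The scene crop shows only the pointer block and its peg. I'll compare needle heights by depth.

```bash
python3 - <<'E'
from h import *
for n in ("top","t2"):
  S=pickle.load(open(n+".pkl","rb")); b=(186,168,222,182); c=cloud(S,b).reshape(14,36,3)
  print(n); print("cols",list(range(186,222)))
  for r in range(14): print(168+r,(c[r,:,2]*1000).round().astype(int).tolist())
  print(S["color"][172:180,188:216].min(2))
E
```

```text
top
cols [186, 187, 188, 189, 190, 191, 192, 193, 194, 195, 196, 197, 198, 199, 200, 201, 202, 203, 204, 205, 206, 207, 208, 209, 210, 211, 212, 213, 214, 215, 216, 217, 218, 219, 220, 221]
168 [219, 225, 221, 224, 220, 221, 220, 222, 221, 221, 221, 220, 220, 218, 222, 222, 220, 225, 220, 224, 224, 219, 221, 220, 222, 222, 220, 219, 222, 220, 219, 99, 97, 98, 14, 13]
169 [219, 219, 220, 224, 219, 221, 223, 224, 222, 222, 220, 222, 220, 222, 223, 223, 222, 223, 220, 224, 222, 222, 222, 221, 219, 221, 216, 222, 221, 216, 215, 100, 99, 100, 9, 11]
170 [218, 224, 220, 221, 220, 1184, 221, 219, 223, 224, 221, 224, 222, 221, 221, 219, 221, 221, 219, 219, 222, 220, 219, 218, 213, 212, 211, 196, 194, 190, 181, 168, 99, 100, 11, 8]
171 [224, 224, 221, 221, 221, 218, 222, 220, 223, 218, 222, 221, 220, 223, 221, 218, 219, 216, 217, 213, 209, 12, 10, 12, 10, 6, 8, 182, 184, 184, 179, 170, 98, 99, 97, 104]
172 [224, 222, 222, 218, 222, 223, 220, 223, 223, 221, 224, 219, 215, 219, 214, 213, 9, 9, 12, 13, 9, 13, 12, 13, 11, 11, 13, 13, 172, 173, 172, 161, 152, 107, 104, 102]
173 [220, 218, 223, 221
[... 5225 characters left out ...]
 81 100 167 247 225 132 134 143 144 144 149 144 121 103 116 151 166 131
  126 129 127 130 132 126 119 134 125 117]
 [133 117 129 147 143 143 143 139 142 133 127  98  92 104 119 137 135 121
  117 123 124 122 124 116 119 129 128 133]
 [133 123 116 139 136 135 124 114 107  93  95  85 104 125 147 159 158 149
  132 137 145 147 160 157 130 121 125 118]
 [135 124 104 102 119 109 107 111 131 152 162 171 172 167 164 159 163 165
  165 166 164 167 166 169 141  91  84  77]
 [136 128  93  82 130 161 165 172 163 167 165 165 168 162 165 160 162 164
  163 157 162 161 162 164 150 115 100 118]
 [133 133 101  87 138 166 166 165 159 159 170 168 164 161 163 163 162 165
  159 163 163 165 162 167 166 171 176 183]]
```

```bash
python3 -m crank '[[0,0,0,0,0.13,0,1],[0,0,0,0,0.26,0,1],[0,0,0,0,0.39,0,1],[0,0,0,0,0.5,0,1],[0,0,0,0,0.5,0,1]]'
python3 -m crank '[[0,0,0,0,0,0,1],[0,0,0,0,0,0,1]]'
python3 - <<'E'
from h import *
from bench import manip
o=manip.get_obs(); M=Ro.from_quat(o['tool_rot']).as_matrix();print(o['ee_pos'],166.2-np.degrees(np.arctan2(M[1,2],M[0,2])),o['wrist_force'])
z=0;cs=[]
for i in range(4):
  S=manip.get_image("top"); cs.append(cloud(S,(186,168,222,182)).reshape(14,36,3))
c=np.median(cs,0)
for r in range(3,12): print(168+r,(c[r,:,2]*1000).round().astype(int).tolist())
cv2.imwrite("pics/n3.png",cv2.resize(S["color"][160:190,180:230],(800,480),interpolation=cv2.INTER_CUBIC))
E
```

```text
time_s: 6.25
ee_pos: [0.5441, 0.1587, 0.1178]
tool_rot: [-0.588, 0.391, -0.394, 0.589]
wrist_force: [0.9, -1.4, -0.9]
grip_width: 0.159
time_s: 6.45
ee_pos: [0.5441, 0.1587, 0.1178]
tool_rot: [-0.588, 0.39, -0.393, 0.589]
wrist_force: [1.3, -1.4, -1.0]
grip_width: 0.16
[0.54405849 0.15866855 0.11780845] 143.48897510441242 [ 1.28960038 -1.4153279  -1.01962914]
171 [221, 221, 222, 220, 221, 221, 221, 221, 221, 222, 220, 222, 221, 221, 222, 220, 219, 217, 215, 214, 213, 162, 161, 159, 163, 166, 165, 184, 184, 182, 177, 167, 167, 164, 161, 10]
172 [223, 220, 221, 221, 220, 220, 220, 221, 220, 221, 219, 220, 217, 214, 213, 209, 11, 11, 12, 159, 158, 160, 163, 163, 161, 164, 165, 167, 174, 174, 168, 166, 166, 165, 163, 11]
173 [223, 221, 221, 220, 220, 217, 217, 216, 214, 213, 11, 8, 10, 11, 12, 11, 11, 158, 160, 158, 161, 162, 161, 162, 163, 164, 168, 167, 165, 166, 165, 166, 165, 166, 167, 28]
174 [218, 217, 215, 212, 166, 165, 164, 161, 165, 161, 162, 159, 160, 161, 161, 10, 159, 158, 160, 159, 161, 160, 159, 158, 160, 163, 169, 166, 167, 166, 164, 167, 167, 167, 164, 29]
175 [184, 173, 166, 166, 165, 164, 163, 163, 164, 162, 162, 162, 159, 161, 12, 11, 10, 12, 10, 11, 10, 28, 27, 29, 27, 29, 166, 166, 165, 165, 165, 167, 164, 164, 161, 151]
176 [179, 173, 167, 167, 165, 161, 162, 163, 161, 159, 160, 157, 11, 13, 9, 27, 28, 28, 28, 30, 28, 30, 28, 28, 28, 28, 166, 164, 164, 163, 162, 160, 158, 155, 153, 103]
177 [175, 167, 165, 167, 167, 161, 161, 159, 160, 11, 29, 29, 28, 28, 28, 29, 30, 29, 32, 29, 28, 31, 27, 31, 29, 29, 32, 157, 154, 151, 31, 28, 112, 113, 105, 97]
178 [167, 165, 168, 167, 166, 161, 27, 29, 28, 29, 28, 29, 31, 27, 29, 33, 30, 28, 30, 29, 30, 30, 29, 30, 31, 29, 27, 29, 26, 31, 31, 28, 28, 100, 98, 91]
179 [167, 166, 167, 166, 166, 163, 116, 30, 28, 32, 28, 31, 30, 29, 30, 29, 29, 28, 26, 29, 28, 29, 30, 28, 29, 28, 29, 29, 32, 30, 28, 29, 29, 81, 87, 82]
```

View pics/n3.png

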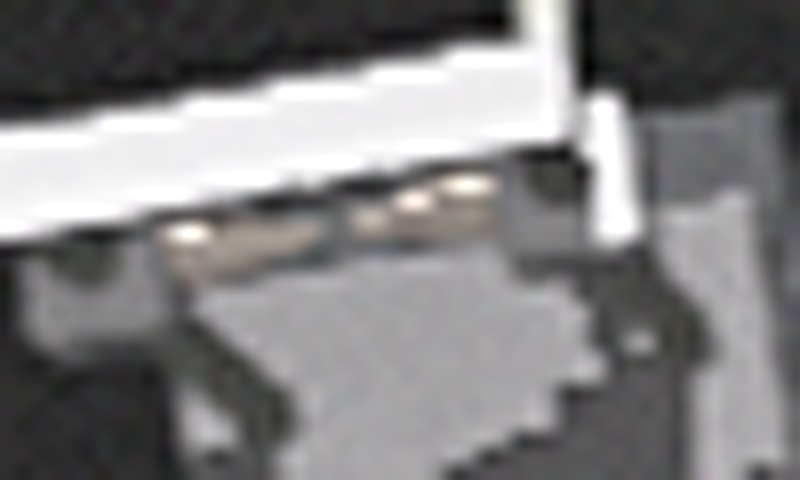

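The picture shows the two needles in line near (240,250) and (420,210), and the block tops agree in depth (about 166 mm each), so the pointer is level. The tip height is about 0.158 m. I'll release the knob and rise.

```bash
python3 -m crank '[[0,0,0,0,0,0,0],[0,0,0,0,0,0,0],[0,0,0,0,0,0,0],[0,0,0,0,0,0,0],[0,0,0,0,0,0,0]]'
python3 -m crank '[[0,-5,0,0,0,0,0],[0,-10,0,0,0,0,0],[0,-14,0,0,0,0,0],[0,-14,0,0,0,0,0]]'
python3 - <<'E'
from h import *
from bench import manip
o=manip.get_obs(); M=Ro.from_quat(o['tool_rot']).as_matrix();print(o['ee_pos'],M.round(3))
u=np.array([.9935,.114,0]); y=np.array([0,0,-1.]); x=np.cross(y,u)
tab=np.array([.4415,-.215,.055]); s=toolstep(o,tab+[0,0,.18],Ro.from_matrix(np.c_[x,y,u])); print(s)
S=manip.get_image("top"); c=cloud(S,(186,168,222,182)).reshape(14,36,3)
print("block tops",np.median(c[4:7,26:32,2]),np.median(c[9:13,2:5,2]))
E
```

```text
time_s: 7.15
ee_pos: [0.544, 0.1587, 0.1178]
tool_rot: [-0.588, 0.391, -0.393, 0.589]
wrist_force: [0.3, 0.4, 0.0]
grip_width: 0.526
time_s: 7.55
ee_pos: [0.5467, 0.1593, 0.2639]
tool_rot: [-0.585, 0.387, -0.397, 0.592]
wrist_force: [1.2, -0.4, 0.5]
grip_width: 0.893
[0.54672511 0.15929196 0.263866  ] [[ 0.386  0.017  0.923]
 [-0.923  0.     0.386]
 [ 0.006 -1.     0.016]]
(array([ 30.46041085,   2.68743935, -24.18556217]), array([-0.01706529,  0.28156325,  0.00403744]))
block tops 0.16614706334453477 0.16768506250131165
```

```bash
python3 -m crank '[[30.4,1.5,-24.2,-0.017,0.28,0,0],[30.4,1.5,-24.2,-0.017,0.28,0,0],[30.4,1.5,-24.2,-0.017,0.28,0,0],[30.4,1.5,-24.2,-0.017,0.28,0,0],[30.4,1.5,-24.2,-0.017,0.28,0,0]]'
python3 - <<'E'
from h import *
from bench import manip
o=manip.get_obs()
u=np.array([.9935,.114,0]); y=np.array([0,0,-1.]); x=np.cross(y,u)
tab=np.array([.4415,-.215,.055]); print(toolstep(o,tab+[0,0,.18],Ro.from_matrix(np.c_[x,y,u])))
E
```

```text
time_s: 8.1
ee_pos: [0.4745, -0.083, 0.248]
tool_rot: [0.531, -0.471, 0.469, -0.526]
wrist_force: [0.5, -0.3, 0.7]
grip_width: 0.999
(array([12.72164584,  1.36915541, -4.79566201]), array([0.00790332, 0.00207672, 0.00235407]))
```

```bash
python3 -m crank '[[12,0.8,-4.6,0.008,0,0,0],[12,0.8,-4.6,0.008,0,0,0],[12,0.8,-4.6,0.008,0,0,0],[12,0.8,-4.6,0.008,0,0,0],[12,0.8,-4.6,0.008,0,0,0]]'
cat > look.py <<'E'
from h import *
from bench import manip
import sys
im=manip.get_image("wrist"); cv2.imwrite(f"pics/{sys.argv[1]}.png",im["color"])
pickle.dump(im,open("w2.pkl","wb"))
o=manip.get_obs(); M=Ro.from_quat(o['tool_rot']).as_matrix();print(o['ee_pos'],M.round(3),o['joint_positions'].round(2))
v,w=np.mgrid[0:420,0:560]; c=cloud(im,(0,0,560,420)); k=(c[:,2]>.068)&(c[:,2]<.082)&(np.hypot(c[:,0]-.4415,c[:,1]+.215)<.05); c=c[k]
r=cv2.minAreaRect(c[:,:2].astype(np.float32)*1000); print("tab",len(c),c.mean(0).round(4),r)
d=np.linalg.svd(c[:,:2]-c[:,:2].mean(0))[2][0]; print("yaw",np.degrees(np.arctan2(d[1],d[0])))
E
python3 look.py w2
```

```text
time_s: 8.6
ee_pos: [0.4416, -0.2074, 0.2393]
tool_rot: [0.528, -0.471, 0.47, -0.527]
wrist_force: [-0.6, -0.2, -1.3]
grip_width: 0.998
[ 0.44184094 -0.20663407  0.23956055] [[ 0.116 -0.002  0.993]
 [-0.993  0.     0.116]
 [-0.    -1.    -0.002]] [-0.67  0.42  1.82 -0.    0.89  0.79]
tab 638 [ 0.4445 -0.2179  0.0758] ((443.365234375, -218.3076629638672), (41.56239318847656, 9.617542266845703), 6.819808483123779)
yaw -173.72285258798038
```

View pics/w2.png

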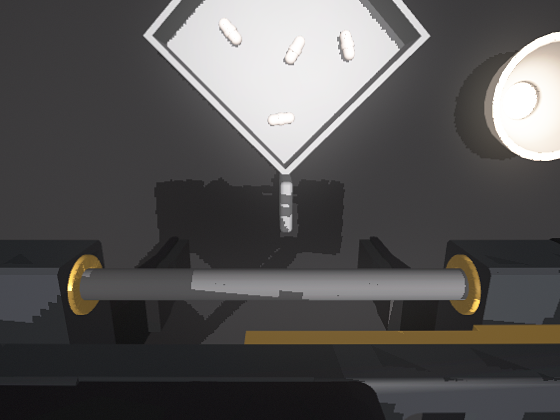

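The wrist view shows the tab at (286,203), clear of both fingers, with the four bars in the tray and the mortar well to the right. I'll descend onto the tab.

```bash
python3 -m crank '[[1.15,4,0,0,0,0,0],[1.15,8,0,0,0,0,0],[1.15,12,0,0,0,0,0],[1.15,13.3,0,0,0,0,0],[1.15,13.3,0,0,0,0,0]]'
python3 -m crank '[[0,0,0,0,0,0,0.4],[0,0,0,0,0,0,0.4],[0,0,0,0,0,0,0.4]]'
python3 -c "
from h import *
from bench import manip
o=manip.get_obs(); M=Ro.from_quat(o['tool_rot']).as_matrix();print(o['ee_pos'],M.round(3))
u=np.array([.9935,.114,0]); y=np.array([0,0,-1.]); x=np.cross(y,u)
print(toolstep(o,np.array([.4435,-.218,.106]),Ro.from_matrix(np.c_[x,y,u])))"
```

```text
time_s: 9.15
ee_pos: [0.4419, -0.2153, 0.1043]
tool_rot: [0.529, -0.472, 0.467, -0.528]
wrist_force: [0.6, -0.1, 1.1]
grip_width: 1.003
time_s: 9.45
ee_pos: [0.4425, -0.2152, 0.1054]
tool_rot: [0.529, -0.471, 0.467, -0.528]
wrist_force: [0.9, -0.1, -0.6]
grip_width: 0.812
[ 0.44252624 -0.21520366  0.10535266] [[ 0.119 -0.005  0.993]
 [-0.993  0.003  0.119]
 [-0.004 -1.    -0.005]]
(array([ 0.28899587, -0.06608608,  0.06310266]), array([ 0.00499397,  0.00496167, -0.00357315]))
```

```bash
python3 -m crank '[[0.28,-0.06,0.06,0.005,0.005,0,0.5],[0.28,-0.06,0.06,0.005,0.005,0,1],[0.28,-0.06,0.06,0.005,0.005,0,1],[0.28,-0.06,0.06,0.005,0.005,0,1],[0.28,-0.06,0.06,0.005,0.005,0,1]]'
python3 -m crank '[[0,0,0,0,0,0,1],[0,0,0,0,0,0,1],[0,0,0,0,0,0,1],[0,0,0,0,0,0,1],[0,0,0,0,0,0,1]]'
python3 -m crank '[[0,0,0,0,0,0,1],[0,0,0,0,0,0,1],[0,0,0,0,0,0,1]]'
python3 -c "
from h import *
from bench import manip
o=manip.get_obs();print(o['ee_pos'],o['wrist_force'],o['wrist_torque'])
h=np.array([-.246,.106])
for t in (.1,.2,.3,.4,.4575): print(t,100*(h[0]*np.cos(t)+h[1]*np.sin(t)-h[0]),-100*(-h[0]*np.sin(t)+h[1]*np.cos(t)-h[1]))"
```

```text
time_s: 9.95
ee_pos: [0.4434, -0.218, 0.106]
tool_rot: [-0.527, 0.472, -0.47, 0.529]
wrist_force: [-0.0, -0.5, -0.3]
grip_width: 0.354
time_s: 10.45
ee_pos: [0.4433, -0.2179, 0.1059]
tool_rot: [-0.527, 0.472, -0.47, 0.529]
wrist_force: [-0.9, 0.1, -0.4]
grip_width: 0.111
time_s: 10.75
ee_pos: [0.4433, -0.2179, 0.1059]
tool_rot: [-0.527, 0.472, -0.47, 0.529]
wrist_force: [-0.7, 0.6, -1.1]
grip_width: 0.113
[ 0.44330566 -0.21787325  0.10589032] [-0.67314138  0.58924001 -1.10242397] [-0.26459796  0.10467572  0.06557126]
0.1 1.1811317506169428 -2.4029462014590455
0.2 2.596257091533105 -4.675971262675667
0.3 4.231236558120294 -6.796363868600376
0.4 6.069733976000724 -8.742937757223386
0.4575 7.21196452634546 -9.775873536291185
```

```bash
python3 -m crank '[[0,-0.98,0.44,-0.04,0,0,1],[0,-1.93,0.93,-0.08,0,0,1],[0,-2.87,1.45,-0.12,0,0,1],[0,-3.78,2.0,-0.16,0,0,1],[0,-4.68,2.6,-0.2,0,0,1]]'
python3 -m crank '[[0,0,0,0,0,0,1]]'
cat > st.py <<'E'
from h import *
from bench import manip
o=manip.get_obs();M=Ro.from_quat(o['tool_rot']).as_matrix();print(o['ee_pos'],o['wrist_force'],o['wrist_torque'],o['joint_positions'].round(2),o['grip_width'])
th=np.arcsin(-M[0,1]/.9935) if False else np.arctan2(-M[0,1]*.9935-M[1,1]*.114,-M[2,1]); print("tilt",th,"grasp",o['ee_pos']+.051*M[:,1])
f=np.array([.4435,-.218,0])+.246*np.array([.9935,.114,0])
import sys
for t in map(float,sys.argv[1:]):
  u=np.array([.9935,.114,0])*np.cos(t)+[0,0,-np.sin(t)]; n=np.array([.9935,.114,0])*np.sin(t)+[0,0,np.cos(t)]
  print(t,*toolstep(o,f-.246*u+.106*n,Ro.from_matrix(np.c_[np.cross(-n,u),-n,u])))
E
python3 st.py .24 .28 .32 .36 .4 .43 .4575
```

```text
time_s: 11.25
ee_pos: [0.4687, -0.2147, 0.1527]
tool_rot: [0.577, -0.517, 0.419, -0.473]
wrist_force: [-0.1, -0.4, -4.0]
grip_width: 0.114
time_s: 11.35
ee_pos: [0.4702, -0.2149, 0.1529]
tool_rot: [0.577, -0.516, 0.42, -0.473]
wrist_force: [-0.1, -0.0, -3.5]
grip_width: 0.111
[ 0.47024379 -0.21491143  0.15289999] [-0.05182082 -0.04435163 -3.52893602] [-0.16887035  0.08680243 -0.00719356] [-0.59  0.65  1.72 -0.16  0.94  0.97] 0.11118073520564448
tilt 0.20135877433857768 grasp [ 0.46009219 -0.21591474  0.10293062]
0.24 [-6.82638140e-04 -9.42948978e-01  3.51149543e-01] [-0.03864635  0.00095639 -0.00312911]
0.28 [-0.00326461 -1.90034011  0.83207708] [-0.07864631  0.00101897 -0.00310997]
0.32 [-0.00574971 -2.83773427  1.350906  ] [-0.11864628  0.00108132 -0.00308998]
0.36 [-0.00813396 -3.75363185  1.90680631] [-0.15864624  0.00114343 -0.00306916]
0.4 [-0.01041354 -4.64656759  2.49888867] [-0.19864621  0.00120529 -0.00304749]
0.43 [-0.01205234 -5.30033991  2.96612724] [-0.22864618  0.00125154 -0.00303069]
0.4575 [-0.01349979 -5.88707553  3.41148244] [-0.25614615  0.00129381 -0.00301487]
```

```bash
python3 -m crank '[[0,-0.94,0.35,-0.039,0,0,1],[0,-1.9,0.83,-0.079,0,0,1],[0,-2.84,1.35,-0.119,0,0,1],[0,-3.75,1.91,-0.159,0,0,1],[0,-4.65,2.5,-0.199,0,0,1]]'
python3 -m crank '[[0,0,0,0,0,0,1],[0,0,0,0,0,0,1]]'
python3 st.py .43 .4575
```

```text
time_s: 11.85
ee_pos: [0.503, -0.2108, 0.1927]
tool_rot: [0.622, -0.556, 0.365, -0.413]
wrist_force: [-0.9, 0.5, -4.1]
grip_width: 0.117
time_s: 12.05
ee_pos: [0.5027, -0.2106, 0.1916]
tool_rot: [0.621, -0.557, 0.365, -0.413]
wrist_force: [1.5, 0.5, -2.3]
grip_width: 0.114
[ 0.50266794 -0.21059098  0.19162213] [ 1.47063997  0.47787952 -2.32234145] [-0.09054754 -0.49391504 -0.02016407] [-0.5   0.68  1.52 -0.23  1.28  1.06] 0.11438859712467912
tilt 0.4017551311246108 grasp [ 0.48282121 -0.21256227  0.14468365]
0.43 [ 0.0565907  -0.94228847  0.35561463] [-0.028257    0.00187422 -0.00593607]
0.4575 [ 0.05320644 -1.60592336  0.67526962] [-0.05575691  0.00195585 -0.0059103 ]
```

```bash
python3 -m crank '[[0,-0.8,0.3,-0.025,0,0,1],[0.05,-1.6,0.65,-0.055,0,0,1],[0.05,-1.6,0.67,-0.056,0,0,1],[0.05,-1.6,0.67,-0.056,0,0,1],[0.05,-1.6,0.67,-0.056,0,0,1]]'
python3 -m crank '[[0,0,0,0,0,0,1],[0,0,0,0,0,0,1],[0,0,0,0,0,0,1],[0,0,0,0,0,0,1],[0,0,0,0,0,0,1]]'
python3 st.py .4575
python3 - <<'E'
from h import *
from bench import manip
S=manip.get_image("scene");T=manip.get_image("top");pickle.dump(S,open("s4.pkl","wb"));pickle.dump(T,open("t4.pkl","wb"))
cr=lambda im,b:cv2.resize(im["color"][b[1]:b[3],b[0]:b[2]],(400,400),interpolation=cv2.INTER_CUBIC)
cv2.imwrite("pics/f4.png",np.hstack([cr(S,(170,230,300,360)),cr(T,(290,150,420,280))]))
E
```

```text
time_s: 12.55
ee_pos: [0.5141, -0.2096, 0.2031]
tool_rot: [0.632, -0.567, 0.349, -0.396]
wrist_force: [-0.2, -0.2, -3.4]
grip_width: 0.113
time_s: 13.05
ee_pos: [0.5138, -0.2095, 0.2031]
tool_rot: [0.632, -0.567, 0.349, -0.396]
wrist_force: [-0.3, -0.1, -4.3]
grip_width: 0.115
[ 0.51384491 -0.20953482  0.20309516] [-0.2639367  -0.07811021 -4.29268441] [-0.01086286 -0.02194349 -0.06100836] [-0.48  0.69  1.46 -0.25  1.38  1.07] 0.11480853880849672
tilt 0.45913805543422936 grasp [ 0.49134912 -0.21174428  0.15737802]
0.4575 [ 0.03844557 -0.1160334   0.08431994] [ 0.00162178  0.00238796 -0.00724531]
```

View pics/f4.png

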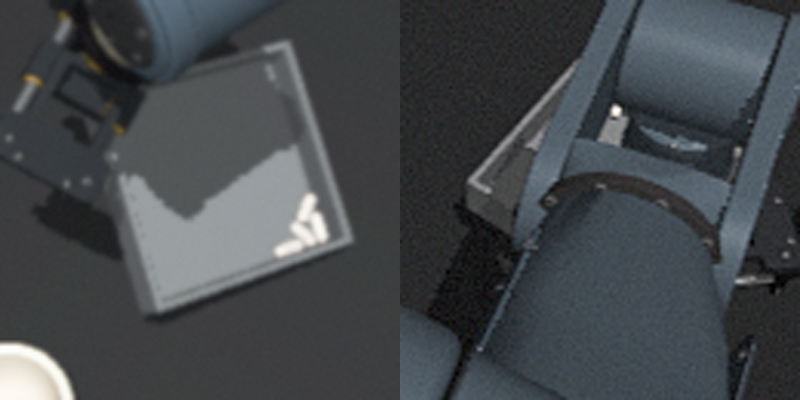

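The scene crop shows the tray tilted with all four bars heaped in the drain corner, near (305,235). I'll check distances, the floor plane and the foot height.

```bash
python3 - <<'E'
from h import *
S=pickle.load(open("s4.pkl","rb")); b=(170,230,300,360)
px=lambda x,y:(b[0]+x*130/400-.35,b[1]+y*130/400-.35)
c=cloud(S,b).reshape(130,130,3)
# floor: polygon in crop coordinates
m=np.zeros((130,130),np.uint8); cv2.fillPoly(m,[(np.array([(140,200),(185,225),(260,180),(285,170),(265,235),(165,285)])*130/400).astype(int)],1)
p=c[m>0]; p=p[p[:,2]>0]; A=np.c_[p[:,:2],np.ones(len(p))]
k=np.linalg.lstsq(A,p[:,2],rcond=None)[0]; r=p[:,2]-A@k; q=abs(r)<.004; k=np.linalg.lstsq(A[q],p[q,2],rcond=None)[0]
n=np.array([-k[0],-k[1],1]);n/=np.linalg.norm(n); print("floor n",n,"tilt",np.arccos(n[2]),len(p),"rms",r[q].std())
# floor plane at expected foot xy
u=np.array([.9935,.114,0]); f=np.array([.4435,-.218,0])+.246*u
xa=u-n*(u@n);xa/=np.linalg.norm(xa)
# model: drain_corner on the floor: foot + n*.005 - xa*.007
dc=f+.005*n-.007*xa; print("foot",f,"model dc",dc,"plane z there",k@[dc[0],dc[1],1])
v=S["color"][b[1]:b[3],b[0]:b[2]].min(2); mm=np.zeros_like(v);mm[60:85,85:108]=1
w=(v>200)&(mm>0); cc=c[w]; print("bars px",w.sum(),"max dist",np.linalg.norm(cc-dc,axis=1).max(),"mean",cc.mean(0))
for x,y in [(288,247),(303,233),(319,228),(308,206)]:
  o,d=ray(S,[px(x,y)]); h=dc+.005*n; P=o+d[0]*(((h-o)@n)/(d[0]@n)); print((P).round(3),"dist",np.linalg.norm(P-dc).round(3),"x rel",((P-dc)@xa).round(3))
# rim drain corner, outer top: foot+.04n
o,d=ray(S,[px(352,238)]); R=f+.04*n; P=o+d[0]*((R-o)@n)/(d[0]@n); print("rim corner seen",P.round(3),"model",R.round(3))
E
```

```text
floor n [-0.19330489  0.41661822  0.88829189] tilt 0.47718375448363404 797 rms 0.002395430334469834
foot [ 0.687901 -0.189956  0.      ] model dc [ 0.68010397 -0.1891054   0.00353309] plane z there 0.04190709582600313
bars px 117 max dist 1.0092951397823728 mean [ 0.66382357 -0.1960733   0.03448746]
[ 0.657 -0.21   0.014] dist 0.033 x rel -0.025
[ 0.66  -0.193  0.006] dist 0.021 x rel -0.02
[ 0.668 -0.182  0.003] dist 0.014 x rel -0.01
[ 0.65  -0.168 -0.007] dist 0.039 x rel -0.027
rim corner seen [ 0.701 -0.189  0.047] model [ 0.68  -0.173  0.036]
```

```bash
python3 - <<'E'
from h import *
S=pickle.load(open("s4.pkl","rb")); b=(170,230,300,360)
px=lambda x,y:(b[0]+x*130/400-.35,b[1]+y*130/400-.35)
c=cloud(S,b).reshape(130,130,3)
m=np.zeros((130,130),np.uint8); cv2.fillPoly(m,[(np.array([(140,200),(185,225),(260,180),(285,170),(265,235),(165,285)])*130/400).astype(int)],1)
p=c[(m>0)&(c[...,2]<.3)]; A=np.c_[p[:,:2],np.ones(len(p))]; q=np.ones(len(p),bool)
for i in range(6): k=np.linalg.lstsq(A[q],p[q,2],rcond=None)[0]; r=p[:,2]-A@k; q=abs(r)<max(.004,2*np.median(abs(r)))
n=np.array([-k[0],-k[1],1]);n/=np.linalg.norm(n); print("floor n",n,"tilt",np.arccos(n[2]),len(p),q.sum(),"rms",r[q].std())
u=np.array([.9935,.114,0]); f=np.array([.4435,-.218,0])+.246*u
xa=u-n*(u@n);xa/=np.linalg.norm(xa)
dc=f+.005*n-.007*xa; print("foot",f,"model dc",dc,"plane z there",k@[dc[0],dc[1],1])
for x,y in [(288,247),(303,233),(319,228),(308,206)]:
  o,d=ray(S,[px(x,y)]); h=dc+.005*n; P=o+d[0]*(((h-o)@n)/(d[0]@n)); print(P.round(3),"dist",np.linalg.norm(P-dc).round(3),"x rel",((P-dc)@xa).round(3))
o,d=ray(S,[px(352,238)]); R=f+.04*n; P=o+d[0]*(((R-o)@n)/(d[0]@n)); print("rim corner seen",P.round(3),"model",R.round(3))
T=__import__("bench").manip.get_image("top"); c=cloud(T,(186,168,222,182)).reshape(14,36,3)
print("blocks",np.median(c[4:7,26:32,2]),np.median(c[9:13,2:5,2]))
E
```

```text
floor n [0.44074235 0.04060532 0.89671478] tilt 0.45850595145558387 793 765 rms 0.0016297261325624599
foot [ 0.687901 -0.189956  0.      ] model dc [ 0.68387215 -0.19050256  0.00758087] plane z there 0.005818736573746652
[ 0.659 -0.213  0.027] dist 0.039 x rel -0.033
[ 0.663 -0.197  0.024] dist 0.027 x rel -0.027
[ 0.671 -0.186  0.019] dist 0.018 x rel -0.016
[ 0.656 -0.177  0.026] dist 0.036 x rel -0.032
rim corner seen [ 0.699 -0.186  0.039] model [ 0.706 -0.188  0.036]
blocks 0.16588855860786167 0.16649716772051282
```

```bash
python3 -m crank '[[0,0,0,0,0,0,1],[0,0,0,0,0,0,1],[0,0,0,0,0,0,1]]'; python3 st.py; python3 -c "
from bench import manip
print(manip.close_job())"
```

```text
time_s: 13.5
ee_pos: [0.514, -0.2095, 0.2031]
tool_rot: [0.632, -0.567, 0.349, -0.396]
wrist_force: [-1.0, -0.7, -4.9]
grip_width: 0.11
[ 0.51395715 -0.20951417  0.20307104] [-1.0434017  -0.66706395 -4.93680767] [-0.06821327 -0.01848565  0.01281105] [-0.48  0.69  1.46 -0.25  1.38  1.07] 0.11029377623828404
tilt 0.45886113410606905 grasp [ 0.49147403 -0.21172309  0.15734763]
the job is handed in; nothing more can be done
None
```

I turned the gauge knob 2.5 rad clockwise until the pointer was level with the mark. I then gripped the tray by its tab, raised it about the drain foot, and handed the job in at 13.5 s while still holding it.

Last checks:
- **Pointer:** the pointer block and the mark block are within about 1 mm in height (165.9 and 166.5 mm). The needle tips are at about 158 mm.
- **Tab:** its middle is at about 157 mm, taken from the arm pose.
- **Tray:** the tilt is 0.459 rad both by the arm pose and by a plane fitted to the tray floor. The floor meets the drain corner within 2 mm of where it should be with the foot on the bench.
- **Bars:** all four lie in the drain corner, 18 to 39 mm from it, by a single picture. I took no second picture to confirm they had stopped.
- **Grip:** the fingers are stopped on the tab at its 10 mm width, with about 4 to 5 N of tray weight at the wrist.
- **Bystanders:** no path went near the beaker, bottle or mortar, but I did not measure them again at the end.

My first floor-plane fit gave a wrong tilt direction because it included pixels with no depth reading. I refitted without those pixels, and the figures above are from that fit. No other check failed.

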